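Hook the bore plug out of the lathe spindle

TASK

Clear the lathe's spindle bore: take the chip hook from under the lathe bed, hook the red pull loop deep in the bore and draw the plug out with it until it can be gripped, then lay the whole hook flat on the black rubber mat. Take hold of the plug itself and lay it on its side in the blue tray, beside the collet. Do not let the plug fall or hit the lathe hard with the arm, and leave the other tools where they are.

Things in the scene. Friction and masses are not known exactly. Their poses are not given: they have to be found in the camera images.
- mouth (a point): Centre of the spindle bore's mouth, 235 mm above the bench, on the end of the bright steel nose. Level; y runs along the bore INTO it (-y points out), z up. Bore 54 mm across (12 flats, level ones at top and bottom), 206 mm deep to a fixed wall. Nose 76 mm across, 50 mm out of the casing, with a 108 mm flange 22 to 38 mm behind the mouth. From 115 mm above the bench up, the space before it is free for 400 mm.
- loop_bar (a point): Middle of the upright bar of the plug's red pull loop: a U of 4.4 mm rod, 24 mm high between leg centres, in the upright plane through the plug's axis. The bar is 31 mm before the plug's face (27 mm clear between). At the start it is 70 to 100 mm inside the mouth, 1.5 mm below the bore's axis. Axes as plug_mid.
- plug_mid (a point): Middle of the white plastic bore plug: a cylinder 51 mm across, 70 mm long, 0.13 to 0.25 kg. y is the cylinder's axis; the loop is on its -y end, its bar 66 mm from this point. Lies loose in the bore, its y along the bore's, and slides under a pull of 1 to 3 N. It rests level in the bore while it sticks out by 33 mm or less; farther out it tips down.
- hook_handle (a point): Middle of the chip hook's wooden handle, a bar 90 (x) x 28 x 26 (high) mm with flat sides; +x points to the hook end, z up. The tool is 230 mm long, 0.17 kg, lies level, balanced 27 mm ahead of this point. At the start the handle is under the lathe bed and the hook end sticks out towards the robot: the handle can be had from above only once the hook has been drawn out by its shank.
- hook_tip (a point): End of the chip hook, on the shank's line, 185 mm ahead of hook_handle; axes as there. The hook is a prong of 6 mm rod in the level plane (xy): from the end of the shank it runs 11 mm to +y, slanting 6 mm back towards the handle. Its outer edge is 14 mm from the shank's line, its rearmost edge 12 mm behind this point.
- hook_shank (a point): Point on the hook's shank 55 mm behind hook_tip, 130 mm ahead of hook_handle, 13 mm above the bench; axes as there. The steel shank is 8 mm thick from 57 to 150 mm ahead of the handle's middle and 6 mm from there to the hook; a 22 mm ferrule joins it to the handle. Free to be gripped at the start.
- lathe: Grey-green bench lathe, fixed. Origin on the bench below mouth, axes as there, -x to the robot. Bed rails at x -53 to 53, y 50 to -870, 62 to 105 mm high, open below; lead screw along the front at x = -66, 74 to 92 mm high. Headstock x -100 to 100 (levers to -130), y 50 to 490, 339 mm high, down to the bench. Carriage (256 mm high) from y = -415 away, tailstock beyond.
- tray: Blue sheet-metal tray, fixed: 170 (x) x 200 (y) mm outside, 35 mm high, walls and floor 4 mm; origin at the centre of its underside. The collet stands in its +x +y corner.
- mat: Black rubber mat, fixed: 140 (x) x 280 (y) mm, 3 mm thick; origin at the centre of its underside. A heavy lathe chuck, 125 mm across and 69 mm high, lies on its robot side about 0.2 m from its centre.
- bush: Bystander: white plastic bush standing upright, 44 mm across, 30 mm high, in front of the hook end; origin at the centre of its underside.
- driver: Bystander: screwdriver with amber handle, 200 mm long, lying along its x axis beside the hook; handle 26 mm thick from x = -100 to 0 mm, blade 6 mm thick to x = 100 mm; origin under its middle.
- sleeve: Bystander: bronze sleeve standing upright beside the hook's shank, 40 mm across, 70 mm high; origin at the centre of its underside.
- collet: Bystander: steel collet standing in the tray, 34 mm across at the top, 46 mm high; origin at the centre of its underside.
- chuck_key: Bystander: T-shaped chuck key, 105 x 106 x 16 mm, lying on top of the headstock; origin under its middle.
- wrench: Bystander: steel wrench, 180 x 38 x 8 mm, lying across the bed rails (its underside 105 mm above the bench) 270 to 370 mm before the mouth, long along x; origin under its middle.

How it is judged (in metres and radians):
On the way:
1. the plug has been drawn to the mouth of the bore by the hook (y of loop_bar in the frame of mouth below 0 m and contact force between hook and plug above 0.1 N), for 0.1 s.
At the end, for the whole second after the job is handed in: The plug was drawn to the mouth by the hook; it now lies on its side in the blue tray (middle within 62 mm (x) and 70 mm (y) of the tray's centre, under 36 mm high), the hook lies flat on the mat, its length on the mat within 10 mm; both at rest; other tools within 20 mm of their places (x of plug_mid in the frame of tray between -0.062 and 0.062 m and y of plug_mid in the frame of tray between -0.07 and 0.07 m and height (world z) of plug_mid below 0.036 m and linear speed of each of plug, hook below 0.05 m/s and x of hook_tip in the frame of mat between -0.075 and 0.075 m and y of hook_tip in the frame of mat between -0.15 and 0.15 m and x of hook_handle in the frame of mat between -0.075 and 0.075 m and y of hook_handle in the frame of mat between -0.105 and 0.105 m and height (world z) of hook_handle below 0.024 m and height (world z) of hook_tip below 0.03 m); the robot touches nothing.
It fails at once if the plug is dropped (linear speed of plug above 1.2 m/s).
It fails at once if the arm hits the lathe hard (contact force between the arm and lathe above 40 N).
It fails at once if another tool is disturbed (moved more than 20 mm) (distance of any of bush, driver, sleeve, collet, chuck_key, wrench from where it was at the start of the episode above 0.02 m).
It also fails if it takes over 72 s, if anything falls off the work surface, if the arm or the gripper's body presses on something with over 40 N, if the wrist force passes 120 N, or if a joint passes its speed limit or range.

ROBOT

A 6-joint arm with a two-finger parallel gripper is mounted at the origin on the work surface. World frame = base frame: x ahead of the robot, y to its left, z up, the work surface at z = 0. Lengths are in mm, angles in rad, forces in N, time in s.
With the tool pointing down it reaches from about 350 to 925 mm from the base axis. Payload 6.4 kg.
Tool frame: the origin (TCP) lies at the very end of the fingers, on their centre line; the grasp point (between the pads) lies 19 mm behind it; z points along the fingers, x is the direction in which the jaws open and shut, and the axes are right-handed (so a half turn about z gives the same grasp; the last joint's range is limited). The gripper opens to 94 mm and grips with 3 to 60 N. Pads are 16 mm wide; open, the fingers measure 119 mm over their backs; the gripper's body (75 mm by 177 mm) begins 78 mm behind the grasp point.
Start: joints at [-1.478, 0.245, 1.558, -0, 1.339, -0.174], TCP at [171.374, -627.012, 205.455] pointing down, gripper open.
Joint ranges: [-3.13, 3.13], [-1.02, 2.26], [0.13, 2.54], [-0.95, 4.09], [0.21, 2.88], [-2.74, 2.74]. Speed limits (rad/s): [2.57, 2.57, 3.14, 3.14, 3.14, 3.14].

INTERFACE

Orientations are given as [roll, pitch, yaw] about the fixed x, y, z axes, in that order (R = Rz(yaw) Ry(pitch) Rx(roll)).
In Python, from station import robot gives the robot as it stands.
- The arm moves only by the tool jog_arm, never from a script. Its argument "targets" is a list of rows, each a list of 4 numbers: the shift along the world's x, y, z in mm, then the turn about the world's z in units of 5 degrees (1.0 is 5 degrees). A call has 1 to 5 rows; each row shifts and turns the commanded pose from where the row before left it; what a row does not reach is not made up. A row lasts 1/10 s, in which the tool goes at most 50 mm and 8.59 degrees, less where a joint would pass 70% of its speed; a pose out of reach is approached as far as the arm can. A call with a gripper value outside its range is refused whole. "gripper" is the closure, from 0 (fully open) to 1 (shut), set as the call begins (left out, the last holds). The fingers move at their own pace and stop on an object; "newtons" is the grip in N (left out, the last holds). Time passes only in rows, so rows that do not move let the fingers close. It gives the time, the measured TCP pose, the force and the opening at its end, in the units of the state.
- robot.get_state(): the state, without advancing time (a new reading comes with each control period).
- robot.read_camera(name): name is "side" or "top"; returns a dict with "img" (400x640x3 uint8, red, green, blue), "camera_matrix" (3x3 intrinsics, pixels), "extrinsics" (4x4, takes a point from camera to world coordinates). Camera axes: x right, y up, looking along -z (the intrinsics and any distortion apply to the point x, -y, -z); pixel columns grow to the right and rows downward; lengths in mm; the calibration is good to about 2 mm. A picture is of the moment at which its call begins. There is no depth.
- robot.job_done(): hands the job in, once; it reports no verdict.
The state is a dict: "clock": time; "joint_positions": joint angles; "dq": joint speeds; "joint_torque": joint torques, N m; "tcp_pos": TCP position; "tcp_rot": TCP orientation; "wrist_force": force on the tool from outside, world axes, zero at the start; "moment": the same for the moment, N m; "gripper_width": opening from 0.0 (shut) to 1.0 (fully open).
Only numpy, scipy, OpenCV 4.12 (cv2) and the standard library are available. Lean on these libraries where they do the work, as an engineer would, in place of code of your own. Each camera call takes 0.05 s, during which the arm holds its last target.

## Working session

There is one attempt and no reset: what is moved stays moved. The work goes in short steps, Python scripts to look and compute and a tool call to move; the robot and the scene stay as the last step left them, time stands still between calls to the robot, and variables do not carry over. Pictures are saved under pics/ and viewed, and the job is handed in when it is done.

Besides the shell and the picture viewer there is one more tool, called after "Emit:" in YAML: its name, and indented under it one key for each argument. jog_arm: Moves the arm, as the interface text tells. Its arguments: {"type":"object","properties":{"targets":{"type":"array"},"gripper":{"type":"number"},"newtons":{"type":"number"}},"required":["targets"]}

```bash
ls; mkdir -p pics; cat > h.py <<'E'
import numpy as np,cv2
from station import robot
def snap(n,tag):
    c=robot.read_camera(n); cv2.imwrite(f'pics/{tag}.png',cv2.cvtColor(c['img'],cv2.COLOR_RGB2BGR)); np.savez(f'pics/{tag}.npz',img=c['img'],K=c['camera_matrix'],T=c['extrinsics']); return c
def load(tag): 
    d=np.load(f'pics/{tag}.npz'); return d['img'],d['K'],d['T']
def ray(tag,u,v):
    _,K,T=load(tag); p=np.linalg.inv(K)@np.array([u,v,1.]); d=np.array([p[0],-p[1],-p[2]]); d=T[:3,:3]@d; return T[:3,3],d/np.linalg.norm(d)
def onz(tag,u,v,z):
    o,d=ray(tag,u,v); return (o+d*(z-o[2])/d[2]).round(1)
def onx(tag,u,v,x):
    o,d=ray(tag,u,v); return (o+d*(x-o[0])/d[0]).round(1)
def proj(tag,P):
    _,K,T=load(tag); q=np.linalg.inv(T)@np.append(P,1); q=K@np.array([q[0],-q[1],-q[2]]); return (q[:2]/q[2]).round(1)
def tri(t1,p1,t2,p2):
    o1,d1=ray(t1,*p1);o2,d2=ray(t2,*p2)
    A=np.c_[d1,-d2]; s=np.linalg.lstsq(A,o2-o1,rcond=None)[0]; a=o1+s[0]*d1;b=o2+s[1]*d2
    return ((a+b)/2).round(1), np.linalg.norm(a-b).round(2)
E
python3 - <<'E'
from h import *
for n in('side','top'):
    c=snap(n,n+'0'); print(n,c['camera_matrix'],c['extrinsics'].round(3),c.keys())
print(robot.get_state())
E
```

```text
pics
side [[414.12282158   0.         320.77606114]
 [  0.         414.12282158 200.74161768]
 [  0.           0.           1.        ]] [[-8.04000e-01  4.36000e-01 -4.04000e-01  1.27038e+02]
 [-5.95000e-01 -6.08000e-01  5.26000e-01  5.49402e+02]
 [-1.60000e-02  6.64000e-01  7.48000e-01  9.70537e+02]
 [ 0.00000e+00  0.00000e+00  0.00000e+00  1.00000e+00]] dict_keys(['img', 'camera_matrix', 'extrinsics'])
top [[463.67286612   0.         320.39317838]
 [  0.         463.67286612 193.04235938]
 [  0.           0.           1.        ]] [[-5.000000e-03  9.960000e-01 -9.200000e-02  4.167700e+02]
 [-1.000000e+00 -4.000000e-03  9.000000e-03  4.907300e+01]
 [ 8.000000e-03  9.200000e-02  9.960000e-01  1.579862e+03]
 [ 0.000000e+00  0.000000e+00  0.000000e+00  1.000000e+00]] dict_keys(['img', 'camera_matrix', 'extrinsics'])
{'clock': 0.1, 'joint_positions': array([-1.47810046e+00,  2.45737250e-01,  1.55884461e+00, -1.11102913e-06,
        1.33870978e+00, -1.74093863e-01]), 'dq': array([ 0.0031614 , -0.00251341, -0.00213498, -0.00161779,  0.00151628,
       -0.00058861]), 'joint_torque': array([ 2.90771932e-04, -4.16914880e+01, -3.15525198e+01,  6.86909049e-02,
        3.09719809e-02, -5.42667658e-05]), 'tcp_pos': array([ 171.32341037, -626.4715024 ,  204.48555677]), 'tcp_rot': array([-3.14129943e+00,  1.67349997e-03, -1.30400610e+00]), 'wrist_force': array([ 0.19909083, -0.48301901, -0.38975317]), 'moment': array([ 0.03248182, -0.01664845, -0.04481616]), 'gripper_width': 0.9972568314867241}
```

View pics/side0.png

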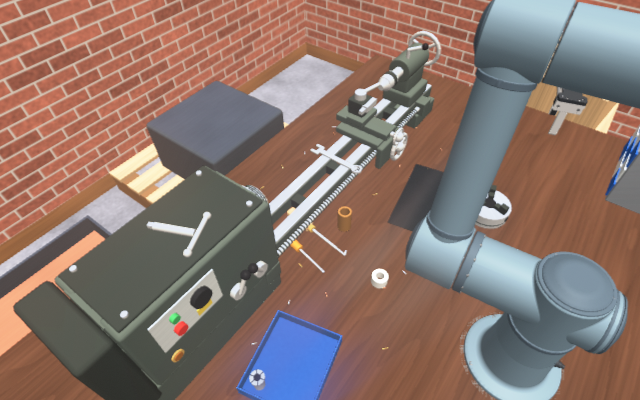

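View pics/top0.png

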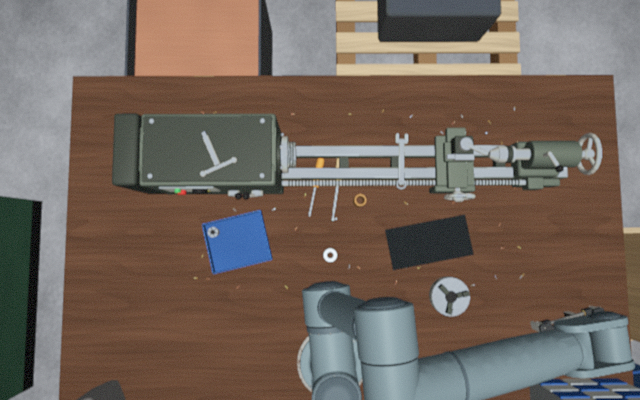

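The side view shows the headstock at lower left, the hook and screwdriver sticking out from under the bed, and the tray in the centre. In the top view the hook end is about (335,217), the sleeve (360,200), the bush (330,255), and the mat (430,242). I'll enlarge the details.

```bash
python3 - <<'E'
import cv2
def crop(n,x0,y0,x1,y1,o,s):
    i=cv2.imread(n)[y0:y1,x0:x1]; cv2.imwrite(o,cv2.resize(i,None,fx=s,fy=s,interpolation=cv2.INTER_CUBIC))
crop('pics/top0.png',270,120,410,225,'pics/c1.png',5.5)
crop('pics/side0.png',240,170,400,290,'pics/c2.png',5)
E
```

```text
(no output)
```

View pics/c1.png

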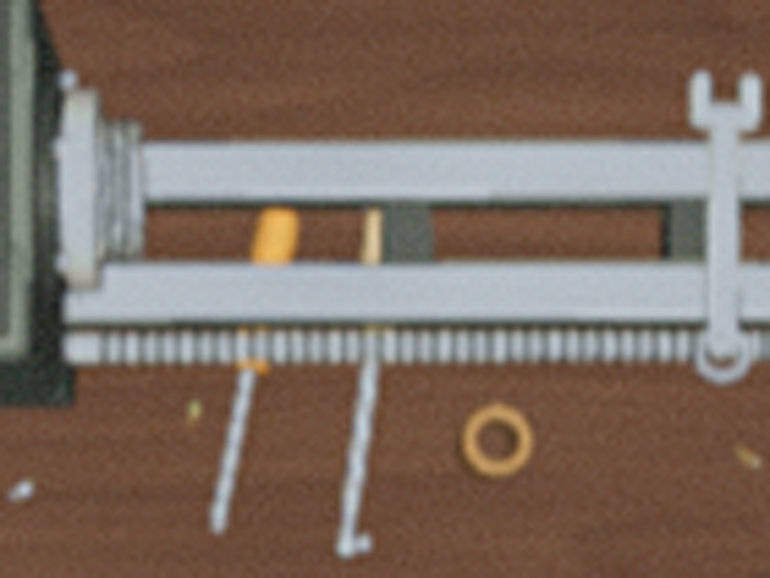

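View pics/c2.png

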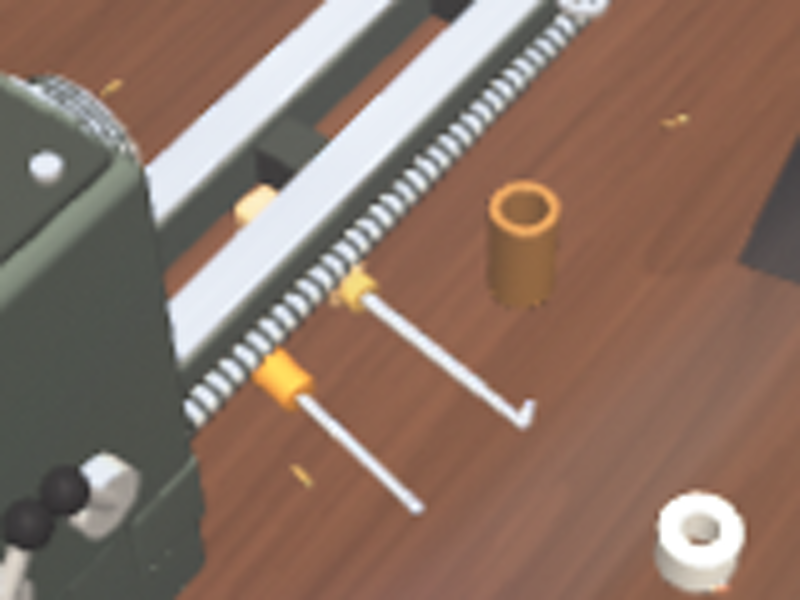

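```bash
python3 - <<'E'
from h import *
t=lambda u,v:(u/5.5+270-.4,v/5.5+120-.4)
s=lambda u,v:(u/5+240-.4,v/5+170-.4)
print('tip',onz('top0',*t(348,548),13),onz('side0',*s(523,423),13),tri('top0',t(348,548),'side0',s(523,423)))
print('prongend',onz('top0',*t(366,542),13))
print('shank far',onz('top0',*t(371,365),13),onz('side0',*s(368,297),13))
print('driver tip',onz('top0',*t(218,528),3), 'handle',onz('top0',*t(248,368),13))
print('sleeve top',onz('top0',*t(497,439),70),onz('side0',*s(525,209),70))
print('bush top',onz('side0',*s(700,530),30),onz('top0',330,255,30))
print('nose edges', onz('top0',*t(140,125),235),onz('top0',*t(142,258),235), 'flange',onz('top0',*t(78,92),235),onz('top0',*t(80,285),235))
print('rails', onz('top0',*t(150,145),105),onz('top0',*t(760,140),105),onz('top0',*t(150,320),105),onz('top0',*t(760,320),105))
print('wrench',onz('top0',*t(723,230),112))
# mat, tray masks
img,_,_=load('top0'); hsv=cv2.cvtColor(img,cv2.COLOR_RGB2HSV)
m=cv2.inRange(img,(0,0,0),(50,50,50)); m[:200]=0;m[280:]=0;m[:,:380]=0;m[:,480:]=0
c=max(cv2.findContours(m,0,2)[0],key=cv2.contourArea); r=cv2.minAreaRect(c); print('mat',r,[onz('top0',*p,3) for p in cv2.boxPoints(r)],onz('top0',*r[0],3))
m=cv2.inRange(hsv,(105,120,60),(130,255,255)); m[:,:190]=0; m[:,285:]=0
c=max(cv2.findContours(m,0,2)[0],key=cv2.contourArea); r=cv2.minAreaRect(cv2.convexHull(c)); print('tray',r,[onz('top0',*p,35) for p in cv2.boxPoints(r)],onz('top0',*r[0],35))
print('collet',onz('top0',213,232,46))
print('chuck',onz('top0',451,297,69))
E
```

```text
tip [472.2  -6.5  13. ] [474.4  -3.2  13. ] (array([473.8,  -5.7,  10.3]), np.float64(3.61))
prongend [475.8 -17.6  13. ]
shank far [585.1 -21.6  13. ] [597.3 -23.1  13. ]
driver tip [485.2  73.4   3. ] handle [583.5  54.4  13. ]
sleeve top [534.4 -93.6  70. ] [535.1 -91.3  70. ]
bush top [355.6   7.8  30. ] [353.1   4.5  30. ]
nose edges [690.8 110.9 235. ] [619.  109.8 235. ] flange [708.9 144.  235. ] [604.7 142.8 235. ]
rails [705.4 111.  105. ] [ 707.1 -247.1  105. ] [602.1 111.  105. ] [ 600.6 -244.7  105. ]
wrench [ 652.7 -222.9  112. ]
mat ((428.6882629394531, 241.90231323242188), (39.81021499633789, 80.76950073242188), 78.95906829833984) [array([ 434.8, -184.4,    3. ]), array([ 486., -456.,    3.]), array([ 353.7, -477.4,    3. ]), array([ 303.5, -207.7,    3. ])] [ 394.2 -331.1    3. ]
tray ((236.43267822265625, 241.6361541748047), (50.99198913574219, 61.22150421142578), 76.50426483154297) [array([457.8, 433. ,  35. ]), array([504.3, 236. ,  35. ]), array([340.3, 195.7,  35. ]), array([294.9, 391. ,  35. ])] [398.9 314.   35. ]
collet [431.  389.5  46. ]
chuck [ 218.7 -382.3   69. ]
```

Emit:
jog_arm:
  targets:
    - [18,30,-2,1.6]
    - [18,31,-2,1.6]
    - [18,31,-2,1.6]
    - [18,31,-2,1.6]
    - [18,31,-2,1.6]
  gripper: 0.55
  newtons: 40

```text
clock: 0.6
tcp_pos: [261.8, -471.4, 194.8]
tcp_rot: [-3.141, 0.001, -0.6]
wrist_force: [-0.1, -0.2, 0.5]
gripper_width: 0.604
```

Emit:
jog_arm:
  targets:
    - [18,31,-2,1.6]
    - [18,31,-2,1.6]
    - [18,31,-2,1.6]
    - [18,31,-2,1.6]
    - [18,31,-2,1.6]

```text
clock: 1.1
tcp_pos: [351.7, -316.4, 185.0]
tcp_rot: [-3.141, 0.0, 0.098]
wrist_force: [1.6, 0.7, 1.2]
gripper_width: 0.449
```

Emit:
jog_arm:
  targets:
    - [18,31,-2,1.6]
    - [18,31,-2,1.6]
    - [18,31,-2,1.6]
    - [18,31,-2,1.6]
    - [18,31,-2,1.6]

```text
clock: 1.6
tcp_pos: [441.7, -161.5, 175.1]
tcp_rot: [-3.141, 0.0, 0.796]
wrist_force: [0.4, -0.4, 0.8]
gripper_width: 0.446
```

Emit:
jog_arm:
  targets:
    - [17,30,-5,1.45]
    - [17,30,-5,1.45]
    - [17,30,-5,1.45]
    - [17,29,-5,1.45]
    - [17,29,-5,1.45]

```text
clock: 2.1
tcp_pos: [526.6, -13.5, 149.9]
tcp_rot: [-3.141, 0.0, 1.429]
wrist_force: [-0.3, 0.9, 0.6]
gripper_width: 0.45
```

```bash
python3 - <<'E'
from h import *
import cv2
for n in('side','top'):
    snap(n,n+'1')
def crop(n,x0,y0,x1,y1,o,s):
    i=cv2.imread(n)[y0:y1,x0:x1]; cv2.imwrite(o,cv2.resize(i,None,fx=s,fy=s,interpolation=cv2.INTER_CUBIC))
crop('pics/top1.png',270,130,410,270,'pics/c3.png',4)
crop('pics/side1.png',240,170,440,320,'pics/c4.png',4)
E
```

```text
(no output)
```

View pics/c3.png

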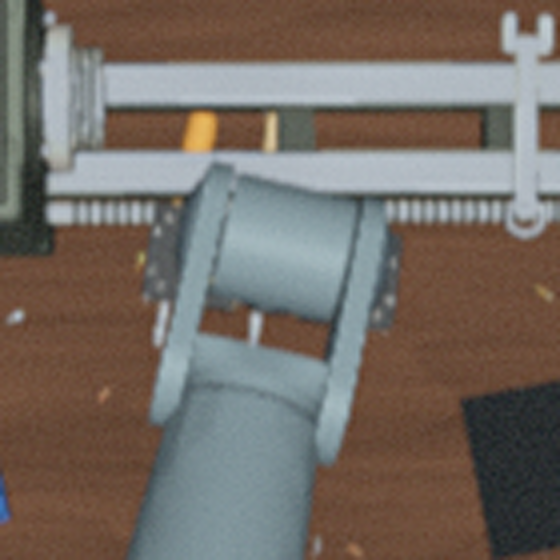

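View pics/c4.png

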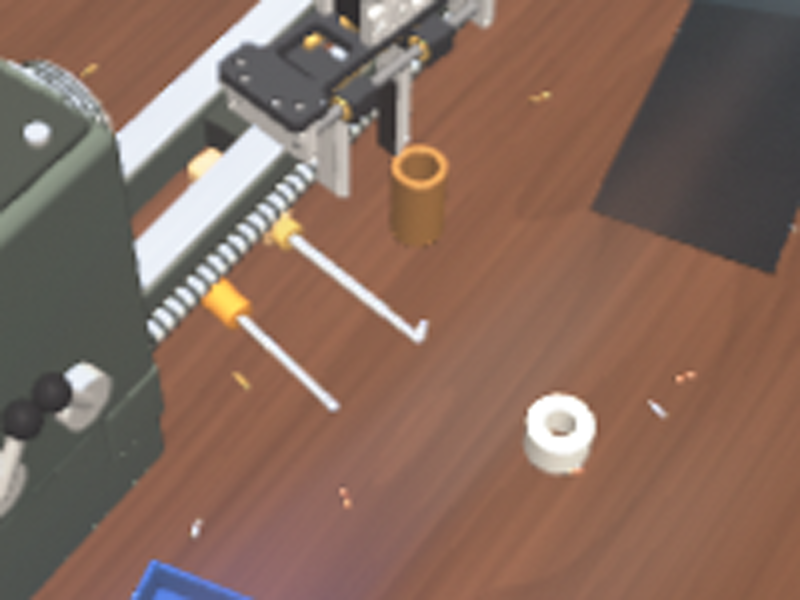

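Emit:
jog_arm:
  targets:
    - [0,0,-35,0]
    - [0,0,-35,0]
    - [0,0,-35,0]
    - [0,0,-25,0]
    - [0,0,-12,0]

```text
clock: 2.7
tcp_pos: [524.1, -15.2, 5.9]
tcp_rot: [-3.137, -0.0, 1.421]
wrist_force: [-0.3, 0.5, 0.0]
gripper_width: 0.451
```

```bash
python3 - <<'E'
from h import *
snap('side','side2'); print(robot.get_state()['tcp_pos'],proj('side2',[526.6,-13.5,8]))
i=cv2.imread('pics/side2.png')[170:320,240:440]; cv2.imwrite('pics/c5.png',cv2.resize(i,None,fx=4,fy=4,interpolation=2))
E
```

```text
[523.76173432 -15.06365588   5.27847489] [331.  243.8]
```

View pics/c5.png

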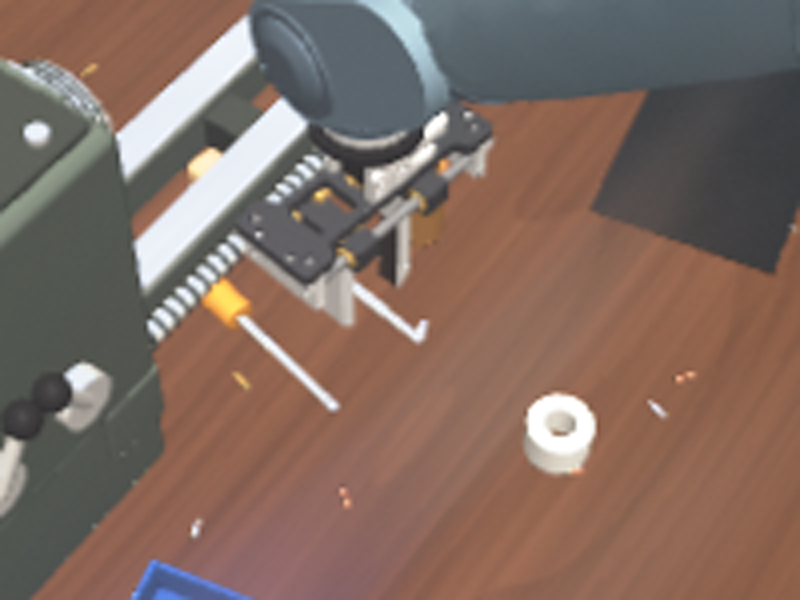

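The open fingers straddle the shank between crop (350,290) and (400,260), so I'm closing now.

Emit:
jog_arm:
  targets:
    - [0,0,-2,0]
    - [0,0,0,0]
    - [0,0,0,0]
    - [0,0,0,0]
    - [0,0,0,0]
  gripper: 1
  newtons: 30

```text
clock: 3.25
tcp_pos: [527.0, -15.1, 7.3]
tcp_rot: [3.14, 0.0, 1.423]
wrist_force: [-0.8, 1.7, 0.9]
gripper_width: 0.08
```

Emit:
jog_arm:
  targets:
    - [-10,-3,0,0.2]
    - [-17,-5,0,0.4]
    - [-17,-5,0,0.4]
    - [-17,-5,0,0.4]
    - [-17,-5,0,0.4]

```text
clock: 3.75
tcp_pos: [447.7, -38.3, 6.7]
tcp_rot: [3.14, 0.0, 1.582]
wrist_force: [1.6, 0.9, 0.3]
gripper_width: 0.073
```

Emit:
jog_arm:
  targets:
    - [-17,-5,0,0.4]
    - [-17,-5,0,0.4]
    - [-17,-5,0,0.4]
    - [-17,-4,0,0.3]
    - [-17,-4,0,0.3]

```text
clock: 4.25
tcp_pos: [362.7, -61.3, 6.6]
tcp_rot: [3.14, 0.001, 1.739]
wrist_force: [1.0, 0.2, 1.3]
gripper_width: 0.075
```

```bash
python3 - <<'E'
from h import *
snap('side','side3'); print(robot.get_state()['tcp_pos'])
i=cv2.imread('pics/side3.png')[170:320,240:440]; cv2.imwrite('pics/c6.png',cv2.resize(i,None,fx=4,fy=4,interpolation=2))
E
```

```text
[360.27023511 -60.8423508    5.86618383]
```

View pics/c6.png

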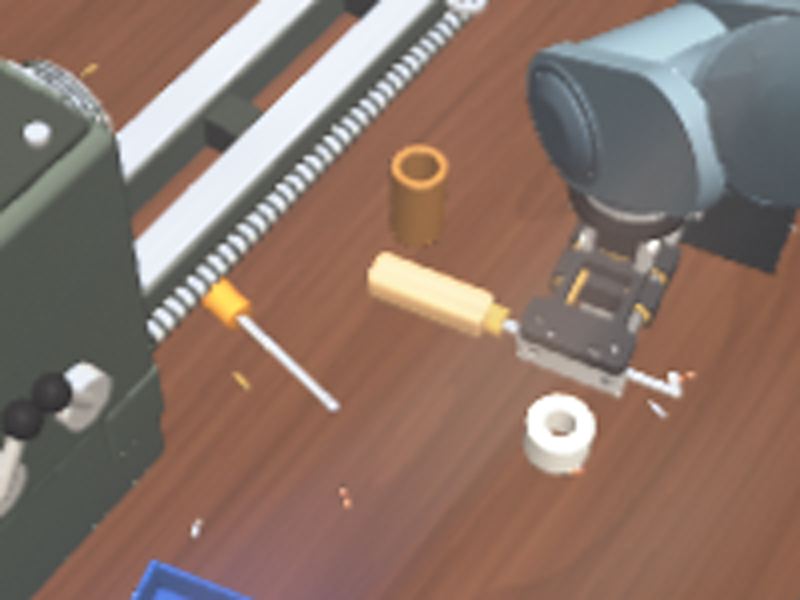

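The handle is fully out at crop (375..490, 255..330), and nothing else has moved. I'm releasing the shank and lifting.

Emit:
jog_arm:
  targets:
    - [0,0,0,0]
    - [0,0,0,0]
    - [0,0,20,0]
    - [0,0,40,0]
    - [0,0,40,0]
  gripper: 0.75

```text
clock: 4.8
tcp_pos: [363.1, -60.5, 107.3]
tcp_rot: [-3.14, -0.001, 1.738]
wrist_force: [1.4, -1.5, 0.1]
gripper_width: 0.248
```

```bash
python3 - <<'E'
from h import *
snap('side','side4'); snap('top','top4');print(robot.get_state()['tcp_pos'])
img,_,_=load('side4')
i=cv2.imread('pics/side4.png')[190:290,300:440]; cv2.imwrite('pics/c7.png',cv2.resize(i,None,fx=5.5,fy=5.5,interpolation=2))
E
```

```text
[367.70307165 -62.7413153  112.00780908]
```

View pics/c7.png

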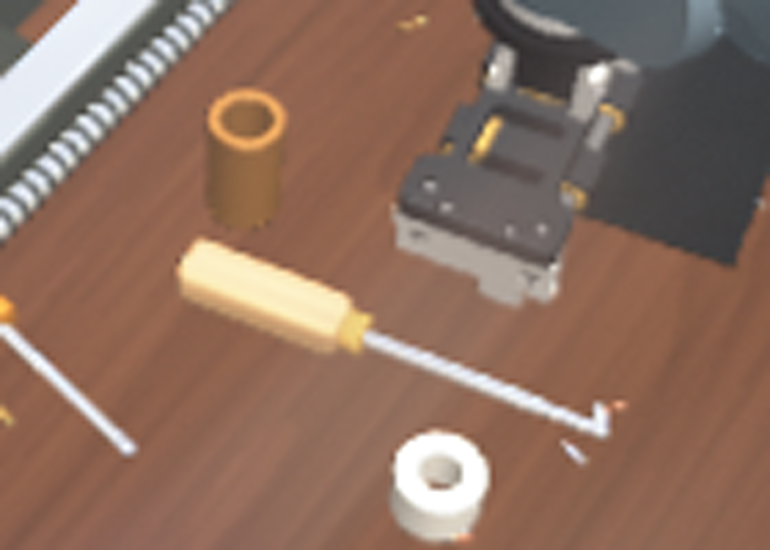

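```bash
python3 - <<'E'
from h import *
s=lambda u,v:(u/5.5+300-.4,v/5.5+190-.4)
tip=onz('side4',*s(603,431),13); f=onz('side4',*s(368,337),13)
print(tip,f,'top mid',onz('side4',*s(267,284),26)); d=(f-tip)[:2]; d/=np.linalg.norm(d); print(np.degrees(np.arctan2(*d[::-1])),tip[:2]+185*d)
print(proj('side4',[488.5,-38,26]),s(267,284))
hsv=cv2.cvtColor(load('side4')[0],cv2.COLOR_RGB2HSV); m=cv2.inRange(hsv,(12,60,180),(28,160,255)); m[:225]=0;m[260:]=0;m[:,:325]=0;m[:,372:]=0
c=max(cv2.findContours(m,0,2)[0],key=cv2.contourArea);print(cv2.contourArea(c),cv2.minAreaRect(c),cv2.boundingRect(c))
E
```

```text
[307.6 -69.   13. ] [430.3 -48.8  13. ] top mid [485.3 -38.2  26. ]
9.348700372212194 [490.14282993 -38.94812417]
[347.2 240.7] (348.1454545454546, 241.23636363636362)
351.0 ((349.2241516113281, 243.68966674804688), (36.21059036254883, 11.513110160827637), 21.801406860351562) (332, 233, 36, 21)
```

Emit:
jog_arm:
  targets:
    - [30,5,0,0]
    - [40,7,0,0]
    - [40,7,0,0]
    - [16,3,-20,0]
    - [0,0,-25,0]
  gripper: 0.5

```text
clock: 5.4
tcp_pos: [492.6, -38.7, 60.9]
tcp_rot: [3.139, 0.001, 1.739]
wrist_force: [-0.3, 0.4, -1.6]
gripper_width: 0.498
```

Emit:
jog_arm:
  targets:
    - [0,0,-25,0]
    - [0,0,-20,0]
    - [0,0,-10,0]
    - [0,0,-3,0]
    - [0,0,0,0]

```text
clock: 5.9
tcp_pos: [489.5, -38.9, 3.2]
tcp_rot: [-3.141, -0.0, 1.737]
wrist_force: [0.1, 0.6, 0.5]
gripper_width: 0.502
```

```bash
python3 - <<'E'
from h import *
snap('side','side5'); print(robot.get_state()['tcp_pos'],robot.get_state()['tcp_rot'])
i=cv2.imread('pics/side5.png')[190:290,300:440]; cv2.imwrite('pics/c8.png',cv2.resize(i,None,fx=5.5,fy=5.5,interpolation=2))
E
```

```text
[489.99346033 -39.11306913   3.91115792] [3.14076151e+00 4.31591645e-04 1.73735730e+00]
```

View pics/c8.png

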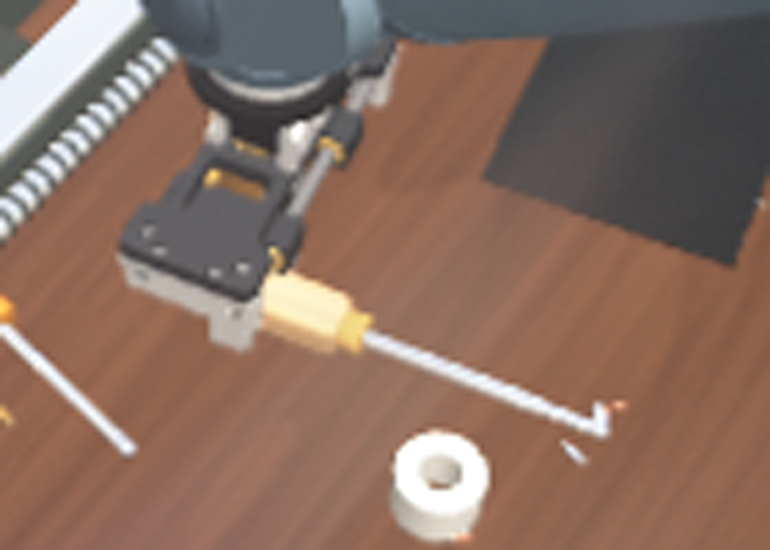

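The fingers straddle the middle of the handle, so I'll grip firmly and lift.

Emit:
jog_arm:
  targets:
    - [0,0,0,0]
    - [0,0,0,0]
    - [0,0,0,0]
    - [0,0,0,0]
    - [0,0,15,0]
  gripper: 1
  newtons: 50

```text
clock: 6.45
tcp_pos: [487.6, -38.5, 17.1]
tcp_rot: [-3.138, -0.002, 1.737]
wrist_force: [0.2, -0.3, -1.4]
gripper_width: 0.293
```

Emit:
jog_arm:
  targets:
    - [0,0,40,0]
    - [0,0,45,0]
    - [0,0,45,0]
    - [0,0,45,0]
    - [0,0,30,0]

```text
clock: 6.95
tcp_pos: [490.1, -39.2, 226.8]
tcp_rot: [3.138, 0.002, 1.737]
wrist_force: [-0.1, -0.1, -1.7]
gripper_width: 0.294
```

Emit:
jog_arm:
  targets:
    - [10,-8,0,-1.6]
    - [15,-8,0,-1.6]
    - [15,-8,0,-1.7]
    - [15,-7,0,-1.7]
    - [15,-7,0,-1.7]

```text
clock: 7.45
tcp_pos: [559.5, -77.2, 222.8]
tcp_rot: [-3.141, 0.0, 1.007]
wrist_force: [0.0, -0.3, -1.6]
gripper_width: 0.294
```

Emit:
jog_arm:
  targets:
    - [15,-7,0,-1.7]
    - [15,-7,0,-1.7]
    - [15,-7,0,-1.7]
    - [15,-7,0,-1.7]
    - [15,-7,0,-1.6]

```text
clock: 7.95
tcp_pos: [634.5, -112.2, 222.6]
tcp_rot: [-3.141, 0.001, 0.274]
wrist_force: [0.4, -0.1, -3.2]
gripper_width: 0.298
```

Emit:
jog_arm:
  targets:
    - [15,-7,0,-1.6]
    - [15,0,0,-1.6]
    - [8,0,0,0]
    - [0,0,0,0]
    - [0,0,0,0]

```text
clock: 8.45
tcp_pos: [671.8, -118.8, 223.0]
tcp_rot: [-3.141, 0.001, 0.003]
wrist_force: [-0.4, -0.5, -1.6]
gripper_width: 0.294
```

```bash
python3 - <<'E'
from h import *
snap('side','side6');snap('top','top6'); s=robot.get_state();print(s['tcp_pos'],s['tcp_rot'])
i=cv2.imread('pics/side6.png')[100:260,220:420]; cv2.imwrite('pics/c9.png',cv2.resize(i,None,fx=3.6,fy=3.6,interpolation=2))
i=cv2.imread('pics/top6.png')[120:225,270:410]; cv2.imwrite('pics/c10.png',cv2.resize(i,None,fx=5.5,fy=5.5,interpolation=2))
E
```

```text
[ 671.82416489 -118.81340779  223.3629554 ] [-3.14151769e+00  4.86527188e-04  1.95455716e-03]
```

View pics/c9.png

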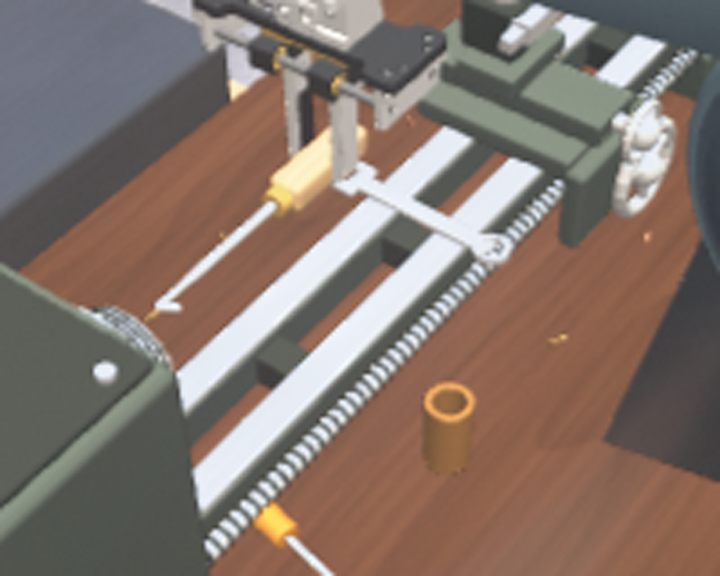

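View pics/c10.png

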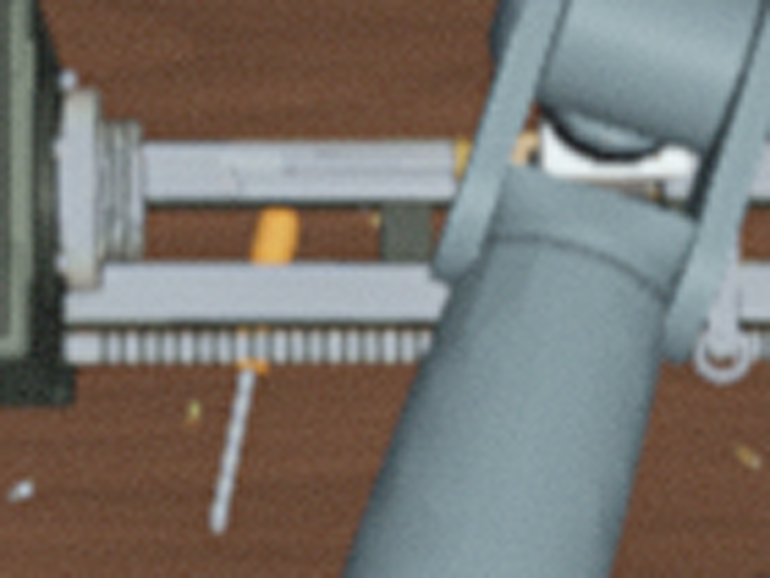

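The hook now points at the bore, with its prong towards the robot at side crop (160,305). In the top view the shank lies over the far rail, so I'm differencing against the first picture.

```bash
python3 - <<'E'
from h import *
a=cv2.imread('pics/top0.png').astype(int);b=cv2.imread('pics/top6.png').astype(int)
d=np.clip(np.abs(a-b).sum(2)*2,0,255).astype(np.uint8)[130:170,280:370]
cv2.imwrite('pics/c11.png',cv2.resize(d,None,fx=8,fy=8,interpolation=2))
for p in ([671.8,66,233],[657.8,60,233],[671.8,0,233]): print(proj('top6',p), (proj('top6',p)-[280,130])*8+4, proj('side6',p),(proj('side6',p)-[220,100])*3.6+1.8)
print(proj('top0',[692.5,108,235]),proj('top0',[616.5,108,235]))
E
```

```text
[310.3 148.8] [246.4 154.4] [264.9 183.8] [163.44 303.48]
[312.4 153.5] [263.2 192. ] [270.8 184.8] [184.68 307.08]
[332.8 148.7] [426.4 153.6] [282.1 168.7] [225.36 249.12]
[296.  141.8] [296.  167.4]
```

View pics/c11.png

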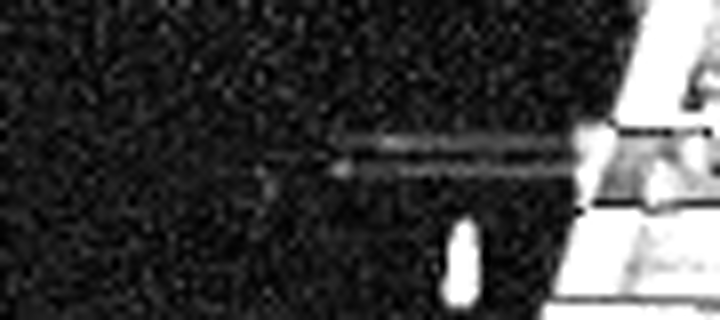

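```bash
python3 - <<'E'
from h import *
from scipy.ndimage import gaussian_filter1d
g=cv2.cvtColor(np.mean([load('top0')[0],load('top4')[0]],axis=0).astype(np.uint8),cv2.COLOR_RGB2GRAY).astype(float)
for n,(c0,c1),(r0,r1),z in (('nose',(291,295),(134,176),235),('flange',(283,287),(128,180),235),('railU',(345,385),(135,176),105)):
    p=gaussian_filter1d(g[r0:r1,c0:c1].mean(1),.8); d=np.gradient(p)
    k=[i for i in range(1,len(d)-1) if abs(d[i])>8 and abs(d[i])>=abs(d[i-1]) and abs(d[i])>abs(d[i+1])]
    for i in k:
        a=abs(d[i-1:i+2]); s=.5*(a[0]-a[2])/(a[0]-2*a[1]+a[2]); v=r0+i+s
        print(n,round(v,2),d[i].round(1),onz('top0',(c0+c1-1)/2,v,z)[:2])
for r0,r1 in ((143,147),(160,166)):
    print(np.c_[np.arange(276,304),g[r0:r1,276:304].mean(0).round()].T)
E
```

```text
nose 142.37 16.3 [690.7 118.4]
nose 164.53 -9.4 [624.9 118.4]
nose 167.89 27.4 [615.  118.4]
flange 136.36 20.7 [708.8 141.9]
flange 169.91 -10.2 [609.1 141.7]
flange 173.27 13.9 [599.2 141.7]
flange 178.29 -35.3 [584.4 141.7]
railU 145.27 30.9 [ 706.9 -107.2]
railU 155.69 -36.8 [ 672.9 -106.7]
railU 167.27 32.3 [ 635.2 -106.2]
[[276. 277. 278. 279. 280. 281. 282. 283. 284. 285. 286. 287. 288. 289.
  290. 291. 292. 293. 294. 295. 296. 297. 298. 299. 300. 301. 302. 303.]
 [ 70.  67.  72.  80. 116. 162. 182. 184. 185. 186. 176. 142. 140. 123.
  126. 149. 126. 130. 141. 115. 102. 103. 103. 101. 104. 102. 103. 104.]]
[[276. 277. 278. 279. 280. 281. 282. 283. 284. 285. 286. 287. 288. 289.
  290. 291. 292. 293. 294. 295. 296. 297. 298. 299. 300. 301. 302. 303.]
 [ 70.  67.  73.  67.  94. 157. 184. 186. 186. 186. 177. 151. 153. 131.
  135. 152. 127. 136. 147. 132.  93.  81.  84.  84.  85.  86.  84.  85.]]
```

Emit:
jog_arm:
  targets:
    - [1.5,10,0,0]
    - [0,15,0,0]
    - [0,15,0,0]
    - [0,15,0,0]
    - [0,15,0,0]

```text
clock: 9.05
tcp_pos: [673.8, -47.2, 223.5]
tcp_rot: [-3.142, -0.0, 0.002]
wrist_force: [0.2, -0.0, -1.6]
gripper_width: 0.296
```

Emit:
jog_arm:
  targets:
    - [0,12,0,0]
    - [0,10,0,0]
    - [0,10,0,0]
    - [0,6,0,0]
    - [0,0,0,0]

```text
clock: 9.55
tcp_pos: [673.9, -10.3, 223.5]
tcp_rot: [-3.142, -0.0, 0.001]
wrist_force: [-0.4, -0.4, -1.8]
gripper_width: 0.295
```

Emit:
jog_arm:
  targets:
    - [0,8,0,0]
    - [0,8,0,0]
    - [0,8,0,0]
    - [0,6,0,0]
    - [0,0,0,0]

```text
clock: 10.05
tcp_pos: [673.8, 20.0, 223.5]
tcp_rot: [-3.141, 0.0, 0.002]
wrist_force: [-0.0, 0.3, -2.3]
gripper_width: 0.294
```

Emit:
jog_arm:
  targets:
    - [0,6,0,0]
    - [0,6,0,0]
    - [0,6,0,0]
    - [0,4,0,0]
    - [0,0,0,0]

```text
clock: 10.55
tcp_pos: [673.8, 41.6, 223.5]
tcp_rot: [-3.141, 0.0, 0.001]
wrist_force: [0.2, -0.8, -2.0]
gripper_width: 0.294
```

```bash
python3 - <<'E'
from h import *
s=robot.get_state();print(s['tcp_pos'],s['wrist_force'],s['moment'])
snap('side','side7')
i=cv2.imread('pics/side7.png')[130:260,220:420]; cv2.imwrite('pics/c12.png',cv2.resize(i,None,fx=3.8,fy=3.8,interpolation=2))
E
```

```text
[673.8375809   41.64665462 223.47692596] [ 0.18543531 -0.77383452 -1.96030682] [-0.07680302 -0.11976414  0.00430809]
```

View pics/c12.png

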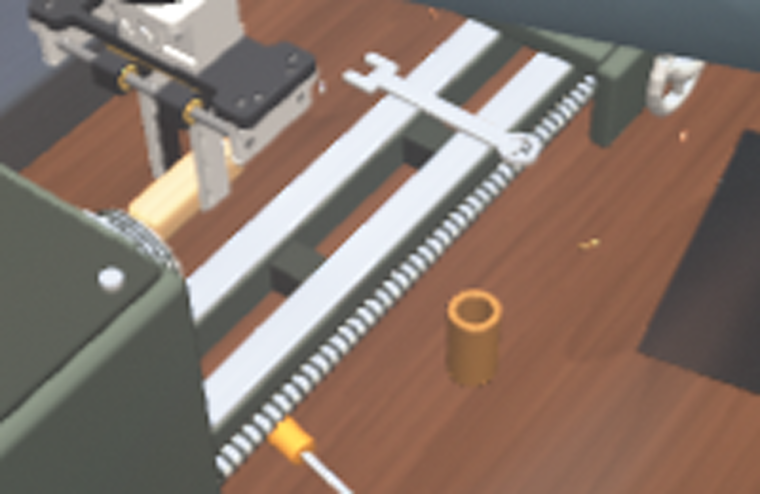

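The shank is in the bore with the handle front just before the nose. I'm shifting the prong behind the bar, then pulling.

Emit:
jog_arm:
  targets:
    - [-3,0,0,0]
    - [-3,0,0,0]
    - [-3,0,0,0]
    - [-3,0,0,0]
    - [0,0,0,0]

```text
clock: 11.1
tcp_pos: [661.5, 41.0, 223.5]
tcp_rot: [-3.142, 0.0, 0.001]
wrist_force: [0.2, -0.5, -1.1]
gripper_width: 0.292
```

Emit:
jog_arm:
  targets:
    - [0,-5,0,0]
    - [0,-5,0,0]
    - [0,-5,0,0]
    - [0,-5,0,0]
    - [0,-5,0,0]

```text
clock: 11.6
tcp_pos: [661.9, 15.7, 223.4]
tcp_rot: [-3.141, 0.0, 0.0]
wrist_force: [0.2, 0.8, -0.3]
gripper_width: 0.294
```

Emit:
jog_arm:
  targets:
    - [0,-5,0,0]
    - [0,-5,0,0]
    - [0,-5,0,0]
    - [0,-5,0,0]
    - [0,-5,0,0]

```text
clock: 12.1
tcp_pos: [661.9, -9.4, 223.5]
tcp_rot: [-3.142, -0.0, 0.001]
wrist_force: [0.3, 0.6, -1.9]
gripper_width: 0.296
```

Emit:
jog_arm:
  targets:
    - [0,-8,0,0]
    - [0,-8,0,0]
    - [0,-8,0,0]
    - [0,-8,0,0]
    - [0,-8,0,0]

```text
clock: 12.6
tcp_pos: [661.9, -49.8, 223.4]
tcp_rot: [3.142, 0.0, 0.0]
wrist_force: [0.1, 0.9, -2.2]
gripper_width: 0.296
```

Emit:
jog_arm:
  targets:
    - [0,-8,0,0]
    - [0,-8,0,0]
    - [0,-8,0,0]
    - [0,-8,0,0]
    - [0,-8,0,0]

```text
clock: 13.1
tcp_pos: [661.9, -89.7, 223.4]
tcp_rot: [-3.142, 0.0, 0.001]
wrist_force: [0.5, 1.4, -1.5]
gripper_width: 0.295
```

```bash
python3 - <<'E'
from h import *
s=robot.get_state();print(s['tcp_pos'],s['wrist_force'],s['moment'])
snap('side','side8');snap('top','top8')
i=cv2.imread('pics/side8.png')[150:230,230:330]; cv2.imwrite('pics/c13.png',cv2.resize(i,None,fx=7,fy=7,interpolation=2))
i=cv2.imread('pics/top8.png')[120:190,270:370]; cv2.imwrite('pics/c14.png',cv2.resize(i,None,fx=7,fy=7,interpolation=2))
E
```

```text
[661.86788047 -89.65328343 223.43573357] [ 0.5093832   1.40444547 -1.48627356] [ 0.12507483 -0.03269434 -0.0044686 ]
```

View pics/c13.png

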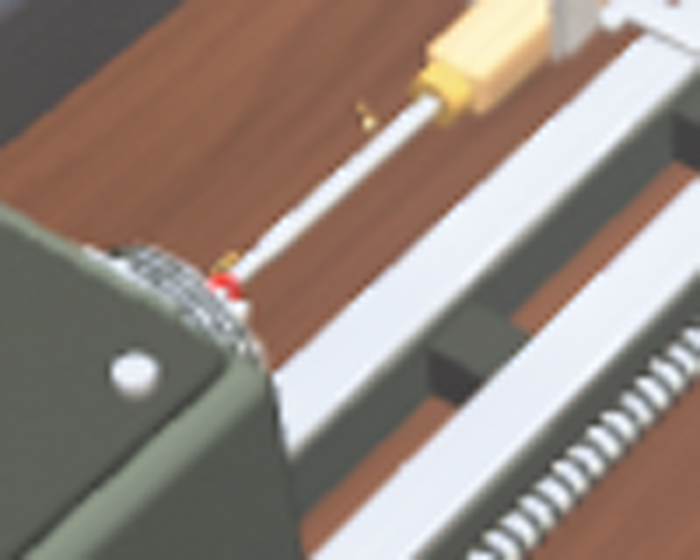

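View pics/c14.png

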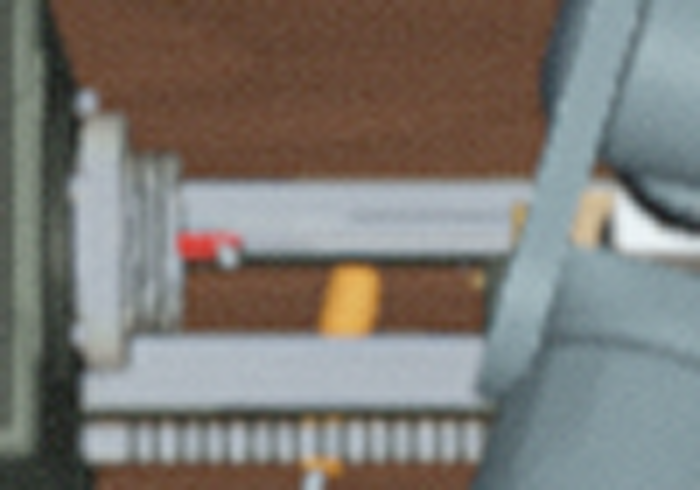

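The red loop is hooked and out of the mouth, at top crop (180..240, 245). I'll measure how far.

```bash
python3 - <<'E'
from h import *
img,_,_=load('top8');h=cv2.cvtColor(img,cv2.COLOR_RGB2HSV)
m=cv2.inRange(h,(0,120,100),(8,255,255))|cv2.inRange(h,(172,120,100),(180,255,255)); m[:140]=0;m[170:]=0;m[:,:290]=0;m[:,320:]=0
ys,xs=np.nonzero(m);print(xs.min(),xs.max(),ys.mean())
print('bar end',onz('top8',xs.max()+.5,ys.mean(),246),'mouth edge',onz('top8',xs.min()-.5,ys.mean(),262))
E
```

```text
296 300 155.0
bar end [651.1  94.5 246. ] mouth edge [648.4 108.4 262. ]
```

Emit:
jog_arm:
  targets:
    - [0,-8,0,0]
    - [0,-8,0,0]
    - [0,-8,0,0]
    - [0,-6,0,0]
    - [0,-4,0,0]

```text
clock: 13.7
tcp_pos: [661.8, -123.8, 223.4]
tcp_rot: [3.141, 0.0, 0.0]
wrist_force: [0.0, 1.5, -1.8]
gripper_width: 0.294
```

```bash
python3 - <<'E'
from h import *
s=robot.get_state();print(s['tcp_pos'],s['wrist_force'],s['moment'])
snap('side','side9');snap('top','top9')
i=cv2.imread('pics/side9.png')[150:230,230:330]; cv2.imwrite('pics/c15.png',cv2.resize(i,None,fx=7,fy=7,interpolation=2))
i=cv2.imread('pics/top9.png')[120:190,270:370]; cv2.imwrite('pics/c16.png',cv2.resize(i,None,fx=7,fy=7,interpolation=2))
print(onz('top9',295.5,154,258))
for y in (108,80,75,50): print(y,(proj('top9',[653.5,y,258])-[270,120])*7+3)
E
```

```text
[ 661.82823599 -123.78433806  223.40010525] [ 0.00293156  1.52557565 -1.75166071] [ 0.00533397 -0.11610193  0.00220692]
[652.  108.5 258. ]
108 [182.9 237.5]
80 [250.8 236.8]
75 [262.7 236.8]
50 [323.6 236.8]
```

View pics/c15.png

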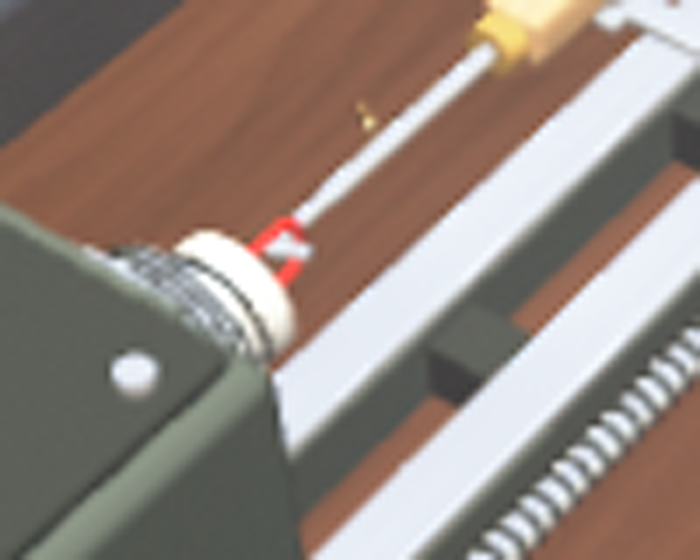

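View pics/c16.png

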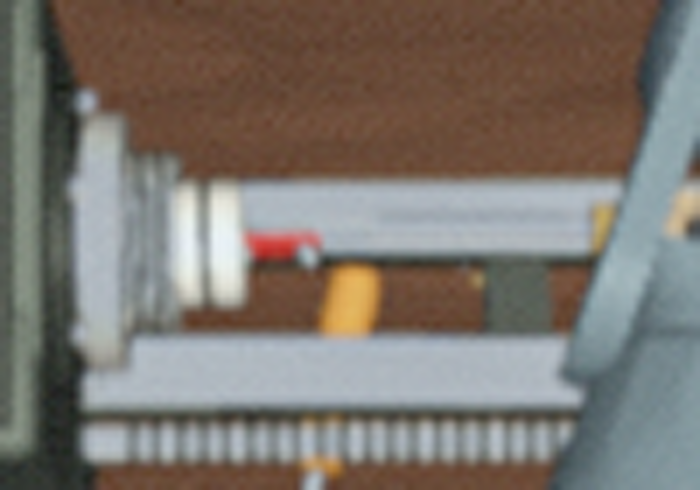

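The white plug sticks out about 27 mm, from top crop u=180 to 247, and the loop is fully visible. I'm unhooking: forward a little, sideways away, then back.

Emit:
jog_arm:
  targets:
    - [0,4,0,0]
    - [5,0,0,0]
    - [6,0,0,0]
    - [6,0,0,0]
    - [0,0,0,0]

```text
clock: 14.3
tcp_pos: [679.7, -118.9, 223.3]
tcp_rot: [3.141, -0.0, 0.001]
wrist_force: [-0.2, 0.2, -2.3]
gripper_width: 0.292
```

```bash
python3 - <<'E'
from h import *
s=robot.get_state();print(s['tcp_pos'],s['wrist_force'])
snap('side','side10')
i=cv2.imread('pics/side10.png')[150:230,230:330]; cv2.imwrite('pics/c17.png',cv2.resize(i,None,fx=7,fy=7,interpolation=2))
E
```

```text
[ 679.65625277 -118.93030832  223.33310882] [-0.1719429   0.20541889 -2.30102941]
```

View pics/c17.png

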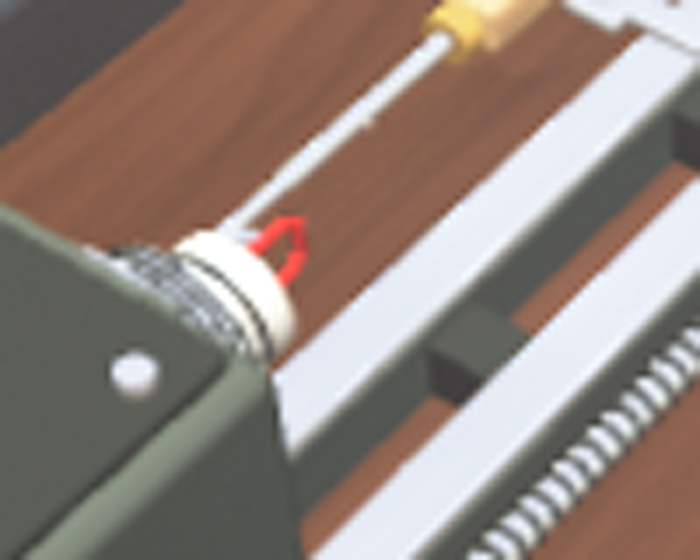

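Emit:
jog_arm:
  targets:
    - [0,-20,0,0]
    - [0,-30,0,0]
    - [-30,-5,0,0.2]
    - [-45,-5,0,0.4]
    - [-45,-10,0,0.4]

```text
clock: 14.85
tcp_pos: [557.3, -190.3, 223.2]
tcp_rot: [3.141, 0.0, 0.089]
wrist_force: [0.3, -1.4, -1.2]
gripper_width: 0.294
```

Emit:
jog_arm:
  targets:
    - [-45,-10,0,0.4]
    - [-45,-15,0,0.4]
    - [-30,-35,-10,0.34]
    - [-15,-40,-20,0]
    - [-10,-45,-20,0]

```text
clock: 15.35
tcp_pos: [412.4, -336.1, 174.2]
tcp_rot: [3.139, -0.001, 0.187]
wrist_force: [0.8, -0.2, -1.9]
gripper_width: 0.297
```

Emit:
jog_arm:
  targets:
    - [-5,-40,-30,0]
    - [0,-30,-30,0]
    - [0,-10,-30,0]
    - [0,0,-20,0]
    - [0,0,0,0]

```text
clock: 15.85
tcp_pos: [406.5, -412.7, 60.3]
tcp_rot: [-3.136, 0.003, 0.186]
wrist_force: [-0.2, 0.1, -1.7]
gripper_width: 0.294
```

```bash
python3 - <<'E'
from h import *
snap('side','side11');snap('top','top11'); s=robot.get_state();print(s['tcp_pos'],s['wrist_force'])
i=cv2.imread('pics/side11.png')[120:280,330:560]; cv2.imwrite('pics/c18.png',cv2.resize(i,None,fx=3.4,fy=3.4,interpolation=2))
i=cv2.imread('pics/top11.png')[190:300,360:500]; cv2.imwrite('pics/c19.png',cv2.resize(i,None,fx=5,fy=5,interpolation=2))
E
```

```text
[ 408.61432766 -414.26560637   64.16816768] [ 0.86417884 -0.06936336 -2.06120985]
```

View pics/c18.png

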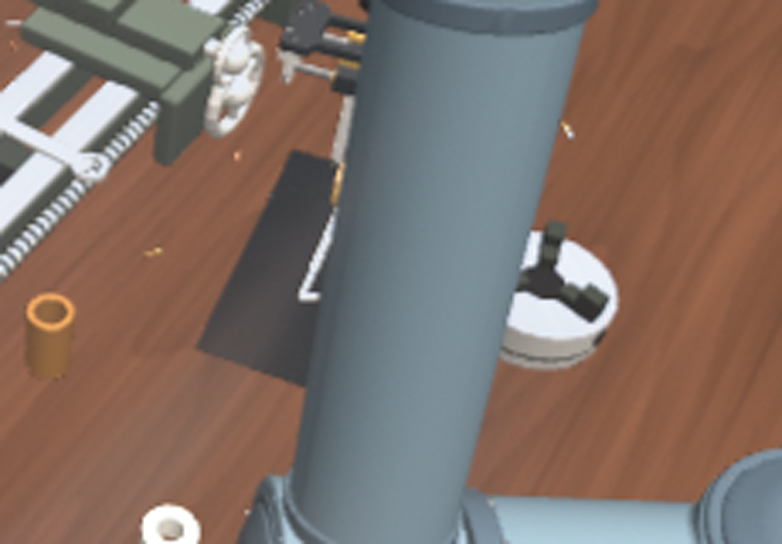

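View pics/c19.png

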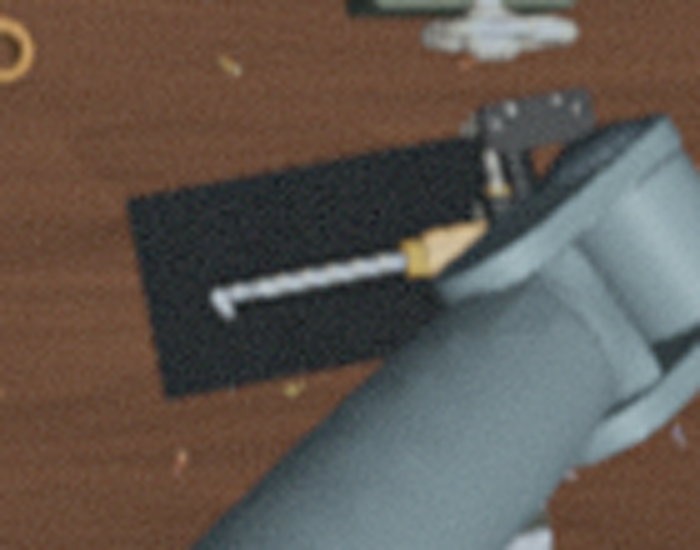

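The hook hangs over the middle of the mat, with its tip at top crop (220,300) and its length along the mat. I'm lowering it.

Emit:
jog_arm:
  targets:
    - [0,0,-20,0]
    - [0,0,-18,0]
    - [0,0,-10,0]
    - [0,0,-4,0]
    - [0,0,0,0]

```text
clock: 16.45
tcp_pos: [409.2, -413.9, 12.4]
tcp_rot: [3.141, -0.0, 0.188]
wrist_force: [-0.0, -0.4, -1.8]
gripper_width: 0.291
```

Emit:
jog_arm:
  targets:
    - [0,0,-2,0]
    - [0,0,-2,0]
    - [0,0,-1,0]
    - [0,0,-1,0]
    - [0,0,0,0]

```text
clock: 16.95
tcp_pos: [409.2, -413.9, 7.2]
tcp_rot: [3.142, 0.0, 0.188]
wrist_force: [-2.5, 2.8, 6.6]
gripper_width: 0.293
```

Emit:
jog_arm:
  targets:
    - [0,0,0,0]
    - [0,0,0,0]
    - [0,0,10,0]
    - [0,0,40,0]
    - [0,0,45,0]
  gripper: 0.5

```text
clock: 17.45
tcp_pos: [408.1, -412.4, 100.7]
tcp_rot: [-3.138, 0.001, 0.187]
wrist_force: [0.3, -0.6, -0.1]
gripper_width: 0.501
```

Emit:
jog_arm:
  targets:
    - [0,15,45,0]
    - [0,30,40,0]
    - [0,40,30,0]
    - [10,45,30,0]
    - [20,40,10,-0.34]
  gripper: 0.2

```text
clock: 17.95
tcp_pos: [438.6, -247.3, 257.4]
tcp_rot: [3.136, -0.004, 0.155]
wrist_force: [1.4, -0.6, -0.2]
gripper_width: 0.798
```

```bash
python3 - <<'E'
from h import *
snap('side','side12');snap('top','top12'); s=robot.get_state();print(s['tcp_pos'],s['wrist_force'])
i=cv2.imread('pics/side12.png')[120:280,330:560]; cv2.imwrite('pics/c20.png',cv2.resize(i,None,fx=3.4,fy=3.4,interpolation=2))
i=cv2.imread('pics/top12.png')[120:300,270:500]; cv2.imwrite('pics/c21.png',cv2.resize(i,None,fx=3.3,fy=3.3,interpolation=2))
E
```

```text
[ 440.18755691 -244.83275355  256.36707175] [-0.52044341 -0.38171928 -0.25850179]
```

View pics/c20.png

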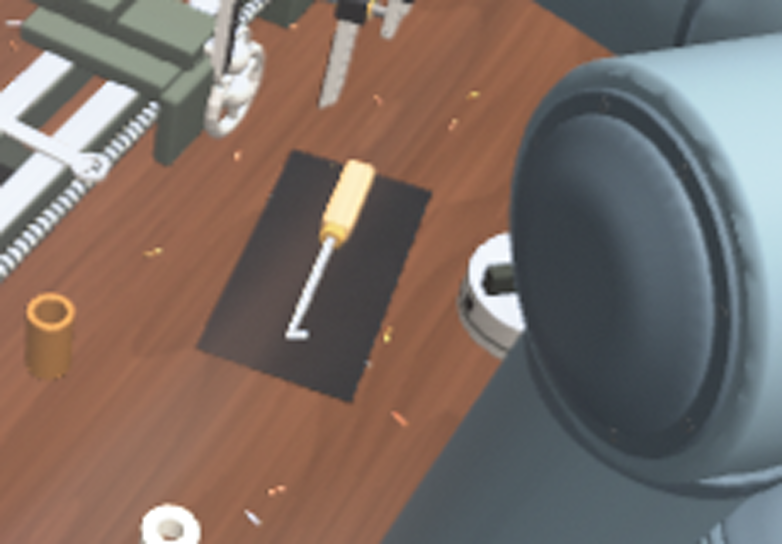

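View pics/c21.png

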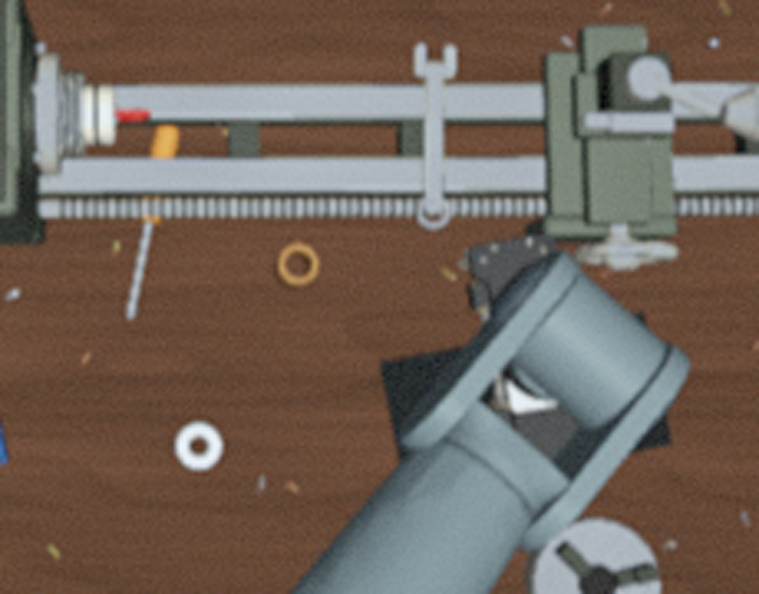

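The hook lies flat in the middle of the mat and the plug is still level at the mouth. Next I take the plug from above.

Emit:
jog_arm:
  targets:
    - [21,33,10,-0.36]
    - [21,34,10,-0.36]
    - [21,34,10,-0.36]
    - [21,34,10,-0.36]
    - [21,34,10,-0.34]

```text
clock: 18.55
tcp_pos: [543.5, -77.9, 303.3]
tcp_rot: [3.141, 0.0, 0.001]
wrist_force: [0.1, -0.5, 0.5]
gripper_width: 0.797
```

Emit:
jog_arm:
  targets:
    - [22,34,5,0]
    - [22,34,0,0]
    - [22,34,0,0]
    - [22,34,0,0]
    - [20,34,0,0]

```text
clock: 19.05
tcp_pos: [651.8, 91.9, 307.6]
tcp_rot: [3.141, 0.001, 0.002]
wrist_force: [0.8, -0.2, 0.2]
gripper_width: 0.8
```

Emit:
jog_arm:
  targets:
    - [0,0,0,0]
    - [0,0,0,0]

```text
clock: 19.25
tcp_pos: [651.0, 91.0, 307.3]
tcp_rot: [3.141, 0.001, 0.003]
wrist_force: [-0.6, -0.1, 0.7]
gripper_width: 0.801
```

Emit:
jog_arm:
  targets:
    - [2.5,3,-15,0]
    - [0,0,-25,0]
    - [0,0,-25,0]
    - [0,0,-20,0]
    - [0,0,-8,0]

```text
clock: 19.75
tcp_pos: [651.6, 93.0, 211.2]
tcp_rot: [3.142, 0.005, 0.001]
wrist_force: [-0.4, -0.7, -0.3]
gripper_width: 0.799
```

```bash
python3 - <<'E'
from h import *
snap('side','side13');snap('top','top13'); s=robot.get_state();print(s['tcp_pos'],s['wrist_force'])
i=cv2.imread('pics/side13.png')[100:240,210:380]; cv2.imwrite('pics/c22.png',cv2.resize(i,None,fx=4.2,fy=4.2,interpolation=2))
E
```

```text
[652.39813079  93.38082395 213.04171976] [-0.6615963   0.76604035  0.76992119]
```

View pics/c22.png

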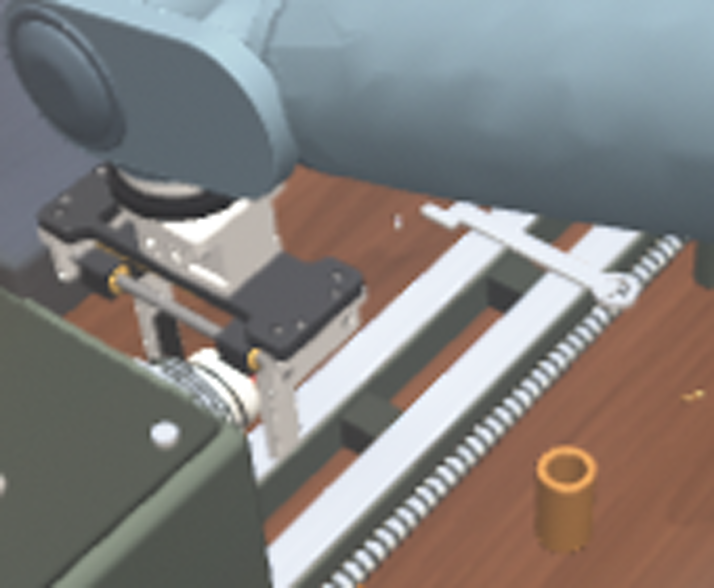

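The fingers straddle the protruding white plug, so I'm closing gently.

Emit:
jog_arm:
  targets:
    - [0,0,0,0]
    - [0,0,0,0]
    - [0,0,0,0]
    - [0,0,0,0]
  gripper: 1
  newtons: 20

```text
clock: 20.25
tcp_pos: [654.4, 94.2, 216.2]
tcp_rot: [3.141, -0.003, 0.002]
wrist_force: [2.1, -1.0, 1.4]
gripper_width: 0.54
```

Emit:
jog_arm:
  targets:
    - [0,0,0,0]
    - [0,0,0,0]
    - [0,-4,0,0]
    - [0,-6,0,0]
    - [0,-6,0,0]
  newtons: 60

```text
clock: 20.75
tcp_pos: [654.0, 78.6, 215.5]
tcp_rot: [-3.14, -0.001, 0.003]
wrist_force: [2.7, 4.2, 3.6]
gripper_width: 0.528
```

Emit:
jog_arm:
  targets:
    - [0,-8,0,0]
    - [0,-8,0,0]
    - [0,-8,0,0]
    - [0,-8,0,0]
    - [0,-8,0,0]

```text
clock: 21.25
tcp_pos: [651.9, 36.8, 213.1]
tcp_rot: [3.14, 0.005, 0.003]
wrist_force: [1.0, 0.0, -2.0]
gripper_width: 0.531
```

```bash
python3 - <<'E'
from h import *
snap('side','side14');snap('top','top14'); s=robot.get_state();print(s['tcp_pos'],s['wrist_force'],s['gripper_width'])
i=cv2.imread('pics/side14.png')[100:240,210:380]; cv2.imwrite('pics/c23.png',cv2.resize(i,None,fx=4.2,fy=4.2,interpolation=2))
E
```

```text
[652.27722149  36.57160247 213.23802141] [-0.41716437  0.35349767 -2.42741567] 0.5322790410117539
```

View pics/c23.png

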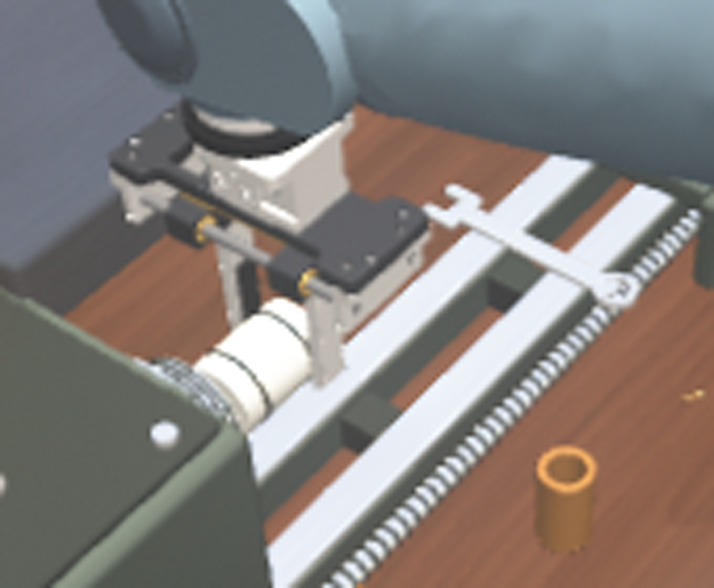

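Emit:
jog_arm:
  targets:
    - [0,-12,0,0]
    - [-15,-14,0,0]
    - [-30,-5,0,0.3]
    - [-38,0,0,0.4]
    - [-38,0,0,0.4]

```text
clock: 21.85
tcp_pos: [530.9, 6.5, 214.4]
tcp_rot: [3.141, 0.002, 0.1]
wrist_force: [-0.5, 0.7, -1.2]
gripper_width: 0.528
```

Emit:
jog_arm:
  targets:
    - [-38,0,0,0.4]
    - [-38,10,0,0.4]
    - [-38,25,0,0.4]
    - [-22,33,0,0.35]
    - [-10,38,0,0]

```text
clock: 22.35
tcp_pos: [384.8, 113.3, 214.8]
tcp_rot: [3.141, -0.0, 0.232]
wrist_force: [1.0, -0.2, -2.1]
gripper_width: 0.532
```

Emit:
jog_arm:
  targets:
    - [0,38,-15,0]
    - [0,38,-20,0]
    - [0,38,-20,0]
    - [0,30,-15,0]
    - [0,15,0,0]

```text
clock: 22.85
tcp_pos: [384.4, 273.1, 142.2]
tcp_rot: [3.14, 0.005, 0.236]
wrist_force: [-0.6, -1.4, -1.1]
gripper_width: 0.536
```

```bash
python3 - <<'E'
from h import *
snap('side','side15');snap('top','top15'); s=robot.get_state();print(s['tcp_pos'],s['tcp_rot'],s['wrist_force'],s['gripper_width'])
i=cv2.imread('pics/side15.png')[230:400,200:400]; cv2.imwrite('pics/c24.png',cv2.resize(i,None,fx=3.5,fy=3.5,interpolation=2))
i=cv2.imread('pics/top15.png')[180:300,180:340]; cv2.imwrite('pics/c25.png',cv2.resize(i,None,fx=4.5,fy=4.5,interpolation=2))
E
```

```text
[385.85763369 273.05858065 144.1913586 ] [3.14088116e+00 1.91813108e-03 2.36749672e-01] [ 0.07702885  0.34384086 -1.28962807] 0.5362801015668808
```

View pics/c24.png

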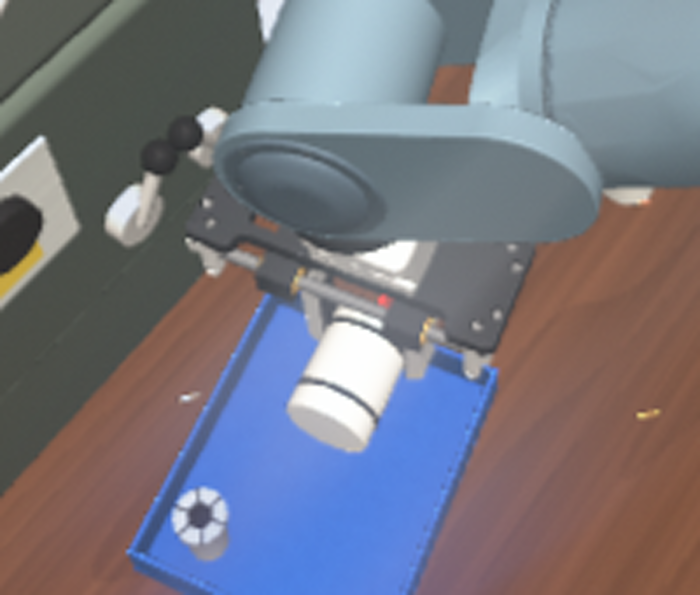

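View pics/c25.png

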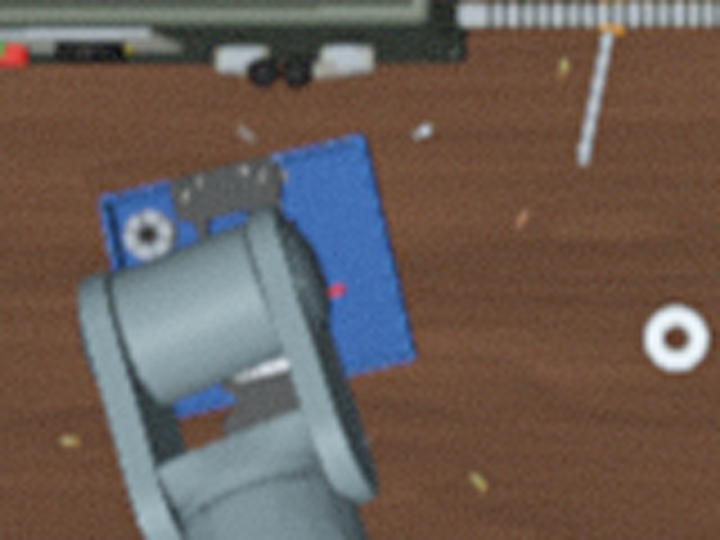

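The plug is level to slightly tail-down over the tray and clear of the collet, so I'm lowering it.

Emit:
jog_arm:
  targets:
    - [0,2,-25,0]
    - [0,2,-25,0]
    - [0,0,-25,0]
    - [0,0,-15,0]
    - [0,0,-8,0]

```text
clock: 23.45
tcp_pos: [386.0, 274.9, 45.8]
tcp_rot: [3.141, 0.002, 0.233]
wrist_force: [-0.8, 0.3, -0.9]
gripper_width: 0.534
```

Emit:
jog_arm:
  targets:
    - [0,0,-5,0]
    - [0,0,-5,0]
    - [0,0,-5,0]
    - [0,0,-4,0]
    - [0,0,0,0]

```text
clock: 23.95
tcp_pos: [386.3, 276.2, 27.7]
tcp_rot: [3.141, 0.001, 0.234]
wrist_force: [0.6, 0.1, -1.7]
gripper_width: 0.531
```

```bash
python3 - <<'E'
from h import *
snap('side','side16'); s=robot.get_state();print(s['tcp_pos'],s['tcp_rot'],s['wrist_force'],s['gripper_width'])
i=cv2.imread('pics/side16.png')[230:400,200:400]; cv2.imwrite('pics/c26.png',cv2.resize(i,None,fx=3.5,fy=3.5,interpolation=2))
E
```

```text
[386.51026104 276.3279263   27.93255591] [3.14156708e+00 1.40337081e-04 2.33752746e-01] [ 0.42386909 -0.29336738 -1.28202741] 0.533407766451287
```

View pics/c26.png

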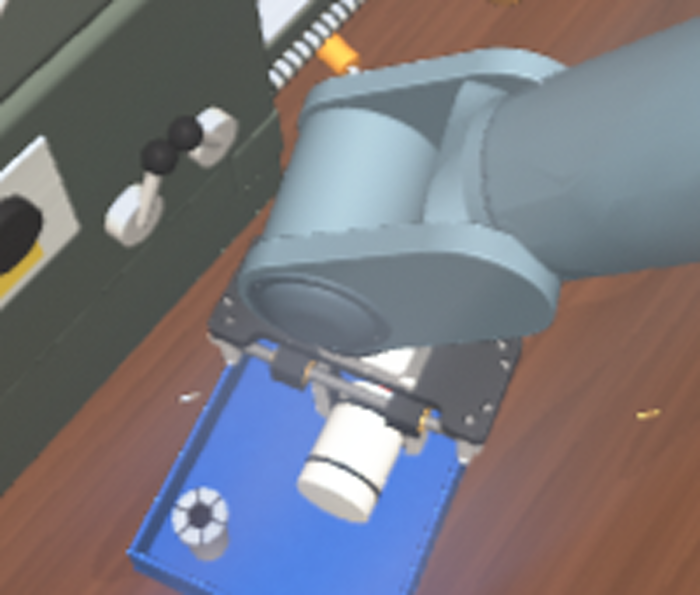

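Emit:
jog_arm:
  targets:
    - [0,0,-4,0]
    - [0,0,-3,0]
    - [0,0,-3,0]
    - [0,0,-2,0]
    - [0,0,0,0]

```text
clock: 24.5
tcp_pos: [386.2, 276.2, 15.6]
tcp_rot: [3.141, 0.001, 0.234]
wrist_force: [0.6, -0.8, -1.5]
gripper_width: 0.533
```

Emit:
jog_arm:
  targets:
    - [0,0,-1,0]
    - [0,0,-1,0]
    - [0,0,-1,0]
    - [0,0,-1,0]
    - [0,0,0,0]

```text
clock: 25.0
tcp_pos: [386.6, 276.3, 12.3]
tcp_rot: [3.141, 0.0, 0.234]
wrist_force: [-1.1, -0.6, 2.4]
gripper_width: 0.532
```

Emit:
jog_arm:
  targets:
    - [0,0,-0.5,0]
    - [0,0,-0.5,0]
    - [0,0,0,0]

```text
clock: 25.3
tcp_pos: [386.7, 276.3, 12.2]
tcp_rot: [3.141, 0.001, 0.234]
wrist_force: [-5.0, -3.5, 11.7]
gripper_width: 0.531
```

```bash
python3 - <<'E'
from h import *
snap('side','side17'); s=robot.get_state();print(s['tcp_pos'],s['tcp_rot'],s['wrist_force'],s['gripper_width'])
i=cv2.imread('pics/side17.png')[230:400,200:400]; cv2.imwrite('pics/c27.png',cv2.resize(i,None,fx=3.5,fy=3.5,interpolation=2))
E
```

```text
[386.66261451 276.2968175   12.1541508 ] [3.14109504e+00 1.00447976e-03 2.34001953e-01] [-4.81562795 -2.99117602 11.77836926] 0.5344662586932584
```

View pics/c27.png

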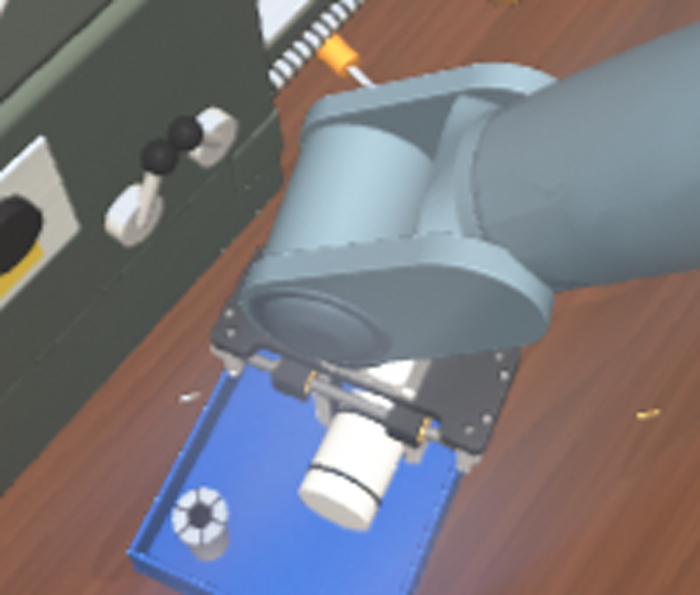

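The plug is resting on the tray floor, so I'm opening just enough and lifting straight off.

Emit:
jog_arm:
  targets:
    - [0,0,0.5,0]
    - [0,0,0,0]
    - [0,0,0,0]
    - [0,0,0,0]
    - [0,0,0,0]
  gripper: 0.33

```text
clock: 25.85
tcp_pos: [386.5, 276.3, 11.4]
tcp_rot: [-3.142, 0.0, 0.234]
wrist_force: [-0.4, 0.1, -0.2]
gripper_width: 0.671
```

Emit:
jog_arm:
  targets:
    - [0,0,10,0]
    - [0,0,25,0]
    - [0,0,40,0]
    - [0,0,40,0]
    - [0,0,40,0]

```text
clock: 26.35
tcp_pos: [386.3, 276.2, 168.7]
tcp_rot: [-3.142, -0.001, 0.234]
wrist_force: [0.3, 0.3, 0.1]
gripper_width: 0.672
```

Emit:
jog_arm:
  targets:
    - [0,-30,20,0]
    - [0,-40,0,0]
    - [0,-45,0,0]
    - [0,-45,0,0]
    - [0,0,0,0]

```text
clock: 26.85
tcp_pos: [386.9, 112.6, 187.3]
tcp_rot: [3.14, -0.002, 0.226]
wrist_force: [-0.3, -0.8, -0.2]
gripper_width: 0.671
```

```bash
python3 - <<'E'
from h import *
snap('side','side18'); snap('top','top18'); s=robot.get_state();print(s['clock'],s['tcp_pos'],s['wrist_force'],s['gripper_width'])
i=cv2.imread('pics/side18.png')[230:400,200:400]; cv2.imwrite('pics/c28.png',cv2.resize(i,None,fx=3.5,fy=3.5,interpolation=2))
i=cv2.imread('pics/top18.png')[180:300,180:500]; cv2.imwrite('pics/c29.png',cv2.resize(i,None,fx=2.45,fy=2.45,interpolation=2))
E
```

```text
26.95 [386.8020988  115.68853442 187.15765808] [0.49378969 0.13074337 0.29183068] 0.670709786766453
```

View pics/c28.png

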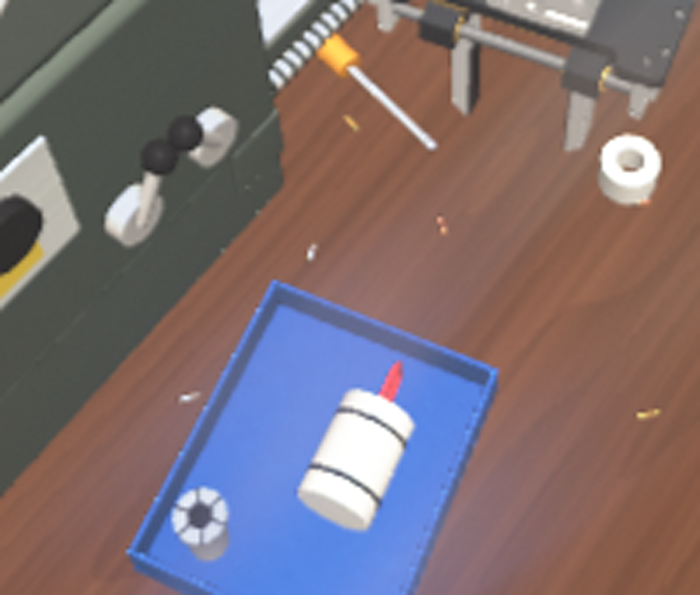

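View pics/c29.png

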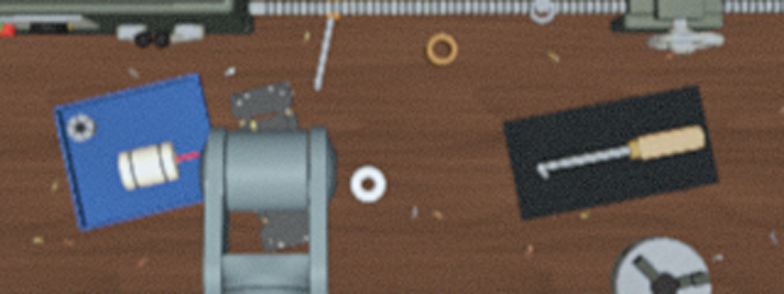

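```bash
python3 - <<'E'
from h import *
def fr(p,c,a): a=np.radians(a);R=np.array([[np.cos(a),-np.sin(a)],[np.sin(a),np.cos(a)]]);return (R.T@(p[:2]-np.array(c))).round(1)
q=lambda u,v:(u/2.45+180,v/2.45+180)
print('plug',fr(onz('top18',*q(148,165),40),(399,314),13.2))
print('handle',fr(onz('top18',*q(668,142),29),(394,-331),10.7),'tip',fr(onz('top18',*q(541,168),16),(394,-331),10.7))
for n,a,b in (('bush',(330,255),q(368,184)),('sleeve',(360,200),q(442,48)),('collet',(213,232),q(80,128))): print(n,a,b)
snap('side','side19')
i=cv2.absdiff(cv2.imread('pics/side18.png')[290:400,200:340],cv2.imread('pics/side19.png')[290:400,200:340]);print('max change',i.max())
robot.job_done()
E
```

```text
plug [-21.5  -9.4]
handle [ -0.8 -75.5] tip [-3.  99.6]
bush (330, 255) (330.204081632653, 255.1020408163265)
sleeve (360, 200) (360.40816326530614, 199.59183673469389)
collet (213, 232) (212.6530612244898, 232.24489795918367)
max change 3
the job is handed in; nothing more can be done
```

The job is handed in at about 27 s of the 72 s allowed. No verdict was reported.

**What was done:** I drew the chip hook out by its shank, took it by the handle and hooked the red loop in the bore. I then pulled the plug about 27 mm out of the mouth, laid the hook on the mat, gripped the plug itself and set it on its side in the tray.

**Last checks, from the camera images:**
- **Plug:** its middle is at about (-22, -9) mm in the tray frame, on its side on the floor. It was not moving between the last two pictures.
- **Hook:** it lies flat on the mat, with the handle at about (-1, -76) mm and the tip at about (-3, 100) mm in the mat frame.
- **Other tools:** the bush, sleeve and collet are within half a pixel (about 1–2 mm) of their starting places in the top view. I did not measure the screwdriver, wrench or chuck key.
- **Forces:** wrist force readings peaked at about 13 N, when the plug touched the tray floor. I felt no contact with the lathe.
- **Robot:** the gripper is open and clear of everything.

None of these checks failed or disagreed.

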